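# Put the lens away and walk the racking shutter shut

## Task

Before the spraying starts, put the loose indicator lens into the open well of the grey parts box, then close the box's sliding shutter over it until both ends sit fully home against the stop. The shutter sticks and jams when one end runs ahead, so work it along with gentle pushes on its two orange pins in turn, never forcing it (the pins bend at 25 N). Leave the other things on the table where they are.

Things in the scene. Friction and masses are not known exactly. Their poses are not given: they have to be found in the camera images.
- parts_box: Grey steel parts box with a dark deck, 230 (x) x 320 (y) x 49 mm high, fixed to the table. Origin: centre of its underside; x = closing direction of the shutter (away from the robot), y left, z up. Deck top at z = 49 mm. Two deck slots (x -65..60 mm, y = +-120 mm, 24 mm wide) let the shutter's pins through. When the shutter is home against the rigid stop both pins have x = 40 mm here.
- well (a point): Centre of the well's floor, in the box at x 40, y 0, z 6 mm; axes as the box. The deck's open mouth above it is 60 (x) x 192 (y) mm, from x 10 to 70 mm; the well below is 70 x 200 mm.
- shutter: Aluminium plate 70 (x) x 297 (y) x 8 mm, about 0.8 kg, origin at the centre of its underside. In a track under the deck, moved only by its two pins. Begins open, 72 to 85 mm short of home, drags a few newtons (up to 18 N to break it loose once wedged) and stays where left. It has little side play, uneven from dried paint in the track: when one pin leads too far it wedges, pushing on jams it, and pushing the lagging pin frees it.
- left_pin (a point): Shutter's left (+y) orange pin: upright, round, 14 mm in diameter, standing from the deck (z 49 mm) up to z = 78 mm; this point is on its axis at z = 64 mm. Axes as the shutter (x = closing direction). A push of more than 25 N bends a pin.
- right_pin (a point): The same point on the right (-y) orange pin, 240 mm from the left one. Over the last 10 mm each end of the shutter slips under a sprung seal hidden in the deck: that takes a push of some 5 to 18 N on the pin, which must be kept up until the end meets the stop.
- lens_mid (a point): Amber plastic indicator lens on a white base, a loose block 26 (x) x 54 (y) x 16 mm (z), about 25 g, lying flat on the table to the right of the box; the point is its centre, half-way up (8 mm above its underside). It fits the well lying along the box's y.
- paint_can: Bystander: black-capped spray can, 66 mm in diameter, 136 mm high, behind the box; origin at its underside.
- tape_roll: Bystander: masking tape roll, 104 mm in diameter, 24 mm high, behind the box; origin at its underside.
- clear_cap: Bystander: milky can cap, 59 mm in diameter, 46 mm high, beyond the lens; origin at its underside.
- blue_screwdriver: Bystander: screwdriver with a blue handle, 48 x 174 x 23 mm, left of the box; origin at its underside.
There are look-alikes about, which are no part of the job. Of the things like the part that bears lens_mid, leave any that is green; of the rest the smaller one is meant.

How it is judged:
On the way, in this order (a step that is already met when the one before it is completed fails the run):
1. the lens lies in the well, released (x of lens_mid in the frame of parts_box between 0.005 and 0.075 m and y of lens_mid in the frame of parts_box between -0.1 and 0.1 m and z of lens_mid in the frame of parts_box between 0.004 and 0.03 m and contact force between the fingers and lens below 0.05 N), for 0.3 s.
2. both ends of the shutter are home (x of each of left_pin, right_pin in the frame of parts_box above 0.038 m), for 0.2 s.
At the end, for the whole second after the job is handed in: The lens lies in the well under the shutter; both pins are within 2 mm of their home place (more than 38 mm ahead in the box's frame); shutter and lens are at rest (all of step 2 and x of lens_mid in the frame of parts_box between 0.005 and 0.075 m and y of lens_mid in the frame of parts_box between -0.1 and 0.1 m and z of lens_mid in the frame of parts_box between 0.004 and 0.03 m and linear speed of shutter below 0.01 m/s and linear speed of lens below 0.02 m/s); the robot touches nothing.
It fails at once if the robot loads the shutter with more than 25 N (contact force between the arm and shutter above 25 N).
It fails at once if the fingers load the shutter with more than 25 N (contact force between the fingers and shutter above 25 N).
It fails at once if a bystander is moved by more than 20 mm (distance of any of paint_can, tape_roll, clear_cap, blue_screwdriver from where it was at the start of the episode above 0.02 m).
It also fails if it takes over 72 s, if anything falls off the work surface, if the arm or the gripper's body presses on something with over 40 N, if the wrist force passes 120 N, or if a joint passes its speed limit or range.

## Robot

A 6-joint arm with a two-finger parallel gripper is mounted at the origin on a cart in front of the work surface, level with it; the furniture and walls round the work are solid. World frame = base frame: x ahead of the robot, y to its left, z up, the work surface at z = 0. Lengths are in m, angles in rad, forces in N, time in s.
With the tool pointing down it reaches from about 0.4 to 0.925 m from the base axis. Payload 12.5 kg.
Tool frame: the origin (TCP) lies on the front face of the gripper's body, between the roots of the fingers; the fingertips stand 78 mm ahead of it and the grasp point (between the pads) lies 59 mm ahead of it (manip.tip_reach is the distance from the TCP to the fingertips, in m); x points along the fingers, y is the direction in which the jaws open and shut, and the axes are right-handed (so a half turn about x gives the same grasp; the last joint's range is limited). The gripper opens to 95 mm and grips with 3 to 60 N. Pads are 20 mm wide; open, the fingers measure 119 mm over their backs; the gripper's body (75 mm by 180 mm) begins 59 mm behind the grasp point.
Start: joints at [1.2, 0.491, 1.559, -0, 1.092, -0.106], TCP at [0.164, 0.603, 0.292] pointing down, gripper open.
Joint ranges: [-3.1, 3.1], [-0.84, 2.19], [0.05, 2.79], [-1.13, 4.28], [0.06, 2.93], [-2.69, 2.69]. Speed limits (rad/s): [2.22, 2.22, 2.79, 3.14, 3.14, 3.14].

## Interface

Orientations are given as a rotation vector (axis times angle).
In Python, from cell import manip gives the robot as it stands. Calls block until the motion is done:
- manip.reach(position, orientation): joint-space move of the TCP to a pose.
- manip.move_l(position, ori=None, rate=0.15, threshold=None): straight line of the TCP; ori=None keeps the orientation; rate is the mean speed in m/s. With threshold (N) it stops when the force on the tool has changed by that much, and returns True; else False.
- manip.move_joints(angles): joint-space move.
- manip.move_gripper(opening, grasp_force=None): finger opening in m; grasp_force is the grip in N (None keeps the last); returns when the fingers have stopped.
- manip.dwell(seconds).
- manip.inverse_kinematics(position, orientation): joint angles nearest the present ones, or None.
- manip.get_image(name): name is "side" or "top"; returns a dict with "pixels" (480x640x3 uint8, red, green, blue), "K" (3x3 intrinsics, pixels), "distortion" ([k1, k2, p1, p2, k3] as OpenCV has them; the pictures are not rectified), "xyz" and "orientation" of the camera in the world. Camera axes: x right, y down, z forward; pixel columns grow to the right and rows downward; lengths in m; the calibration is good to about 2 mm. A picture is of the moment at which its call begins. There is no depth.
A pose or a line that the arm cannot do raises manip.MotionError and nothing moves.
- manip.finish_job(): hands the job in, once; it reports no verdict.
Readings, each from a call of its own:
- manip.read_t(): time.
- manip.read_q(): joint angles.
- manip.read_joint_vel(): joint speeds.
- manip.read_joint_efforts(): joint torques, N m.
- manip.read_eef_pos(): TCP position.
- manip.read_eef_rot(): TCP orientation.
- manip.read_wrist_force(): force on the tool from outside, world axes, zero at the start.
- manip.read_torque(): the same for the moment, N m.
- manip.read_finger_gap(): finger opening in m.
Only numpy, scipy, OpenCV 4.12 (cv2) and the standard library are available. Lean on these libraries where they do the work, as an engineer would, in place of code of your own. Each camera call takes 0.05 s, during which the arm holds its last target.

## Working session

There is one attempt and no reset: what is moved stays moved. The work goes in short steps, each a Python script; the robot and the scene stay as the last script left them, time stands still between calls to the robot, and variables do not carry over. Pictures are saved under pics/ and viewed, and the job is handed in when it is done.

```bash
mkdir -p pics; ls; python3 - <<'E'
from cell import manip
import cv2,numpy as np
print(manip.read_t(),manip.read_eef_pos(),manip.read_eef_rot(),manip.read_finger_gap())
for n in("side","top"):
    im=manip.get_image(n); cv2.imwrite(f"pics/{n}0.png",im["pixels"][:,:,::-1])
    print(n,im["K"],im["distortion"],im["xyz"],im["orientation"])
E
```

```text
pics
0.0 [0.16351354 0.60307429 0.29165236] [ 0.20701267  1.5610096  -0.20875963] 0.09533226598839244
side [[517.29679701   0.         314.36389818]
 [  0.         517.29679701 236.56219782]
 [  0.           0.           1.        ]] [-0.03178549  0.          0.          0.          0.        ] [ 0.34932243 -0.83056996  0.85654677] [-2.20721313  0.33184916 -0.14430488]
top [[435.46230529   0.         319.15113105]
 [  0.         435.46230529 241.49162254]
 [  0.           0.           1.        ]] [0.03267877 0.         0.         0.         0.        ] [0.37169746 0.14526911 1.16684619] [-2.16141415  2.03626333 -0.23483302]
```

View pics/side0.png

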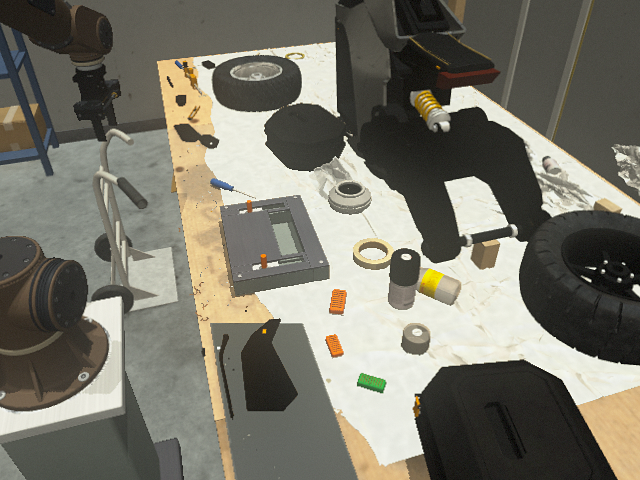

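View pics/top0.png

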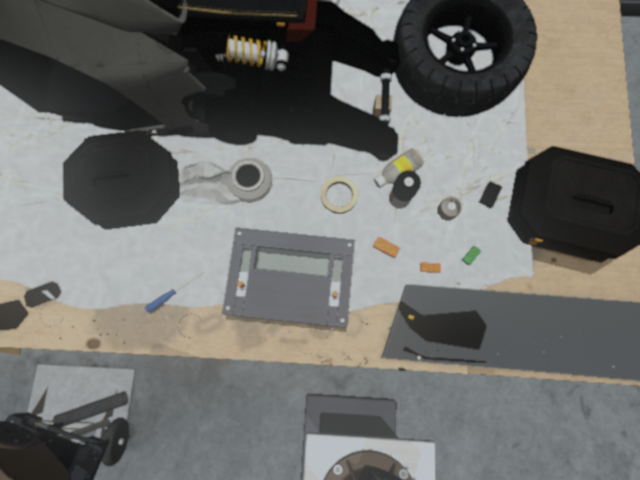

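The side view shows the box at about (275,240), with orange pins at (249,206) and (264,260). The orange blocks are at (338,301), the larger, and (334,345), the smaller, and the green one is at (371,382). In the top view the smaller orange block is at (430,267), the larger at (386,247), and the pins are near (241,286) and (334,295). The target is the smaller orange block.

```bash
cat > h.py <<'E'
from cell import manip
import cv2,numpy as np
from scipy.spatial.transform import Rotation as R
def ray(im,uv):
    p=cv2.undistortPoints(np.array([[uv]],float),im["K"],np.array(im["distortion"]))[0,0]
    d=R.from_rotvec(im["orientation"]).as_matrix()@np.array([p[0],p[1],1.]); return np.array(im["xyz"]),d
def onz(im,uv,z):
    o,d=ray(im,uv); return o+d*(z-o[2])/d[2]
def tri(ia,ua,ib,ub):
    o1,d1=ray(ia,ua);o2,d2=ray(ib,ub)
    s=np.linalg.lstsq(np.c_[d1,-d2],o2-o1,rcond=None)[0]
    a=o1+s[0]*d1;b=o2+s[1]*d2; return (a+b)/2,np.linalg.norm(a-b)
def proj(im,P):
    Rm=R.from_rotvec(im["orientation"]).as_matrix().T
    rv=cv2.Rodrigues(Rm)[0]; t=-Rm@np.array(im["xyz"])
    return cv2.projectPoints(np.array(P,float).reshape(-1,1,3),rv,t,im["K"],np.array(im["distortion"]))[0][:,0]
def blobs(im,lo,hi,amin=15):
    hsv=cv2.cvtColor(im["pixels"],cv2.COLOR_RGB2HSV)
    m=cv2.inRange(hsv,np.array(lo),np.array(hi))
    m=cv2.morphologyEx(m,cv2.MORPH_CLOSE,np.ones((3,3)))
    out=[]
    for c in cv2.findContours(m,cv2.RETR_EXTERNAL,cv2.CHAIN_APPROX_NONE)[0]:
        if cv2.contourArea(c)>=amin: out.append(c)
    return out
E
python3 - <<'E'
from h import *
for n in("side","top"):
    im=manip.get_image(n)
    for c in blobs(im,(4,120,90),(18,255,255)):
        r=cv2.minAreaRect(c);x,y,w,h=cv2.boundingRect(c)
        if 200<r[0][0]<480 and r[0][1]>170: print(n,np.round(r[0],1),np.round(r[1],1),round(r[2]),cv2.contourArea(c),(x,y,w,h), onz(im,r[0],0.016).round(3))
    p=im["pixels"]
    a=p[190:300,200:345] if n=="side" else p[215:340,210:370]
    cv2.imwrite(f"pics/{n}_z.png",cv2.resize(a,None,fx=5,fy=4.6,interpolation=cv2.INTER_CUBIC)[:,:,::-1])
    a=p[280:400,310:400] if n=="side" else p[220:290,360:490]
    cv2.imwrite(f"pics/{n}_l.png",cv2.resize(a,None,fx=5,fy=5,interpolation=cv2.INTER_CUBIC)[:,:,::-1])
E
```

```text
side [416.  407.5] [ 6. 17.] 0 48.5 (413, 399, 7, 18) [ 0.682 -0.341  0.016]
side [334.  345.1] [22.8 12.3] 68 235.5 (326, 334, 17, 23) [ 0.584 -0.153  0.016]
side [337.3 301.2] [14.  24.7] 10 303.5 (329, 289, 18, 25) [ 0.632 -0.032  0.016]
side [263.5 260.8] [14.1  5.6] 83 60.0 (260, 254, 7, 15) [0.501 0.159 0.016]
side [249. 206.] [12.  4.] 90 41.5 (247, 200, 5, 13) [0.513 0.412 0.016]
top [430. 267.] [ 8. 18.] 90 123.5 (421, 263, 19, 9) [ 0.585 -0.142  0.016]
top [386.1 246.8] [22.5 10.1] 29 201.5 (375, 238, 24, 18) [ 0.633 -0.024  0.016]
```

View pics/side_z.png

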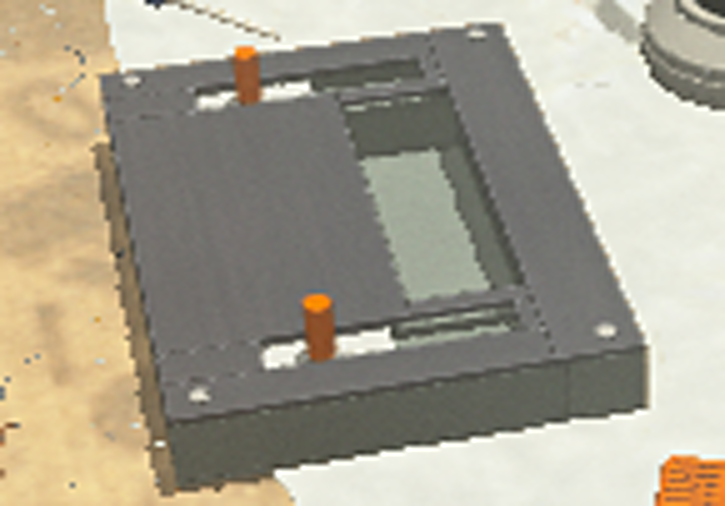

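View pics/top_z.png

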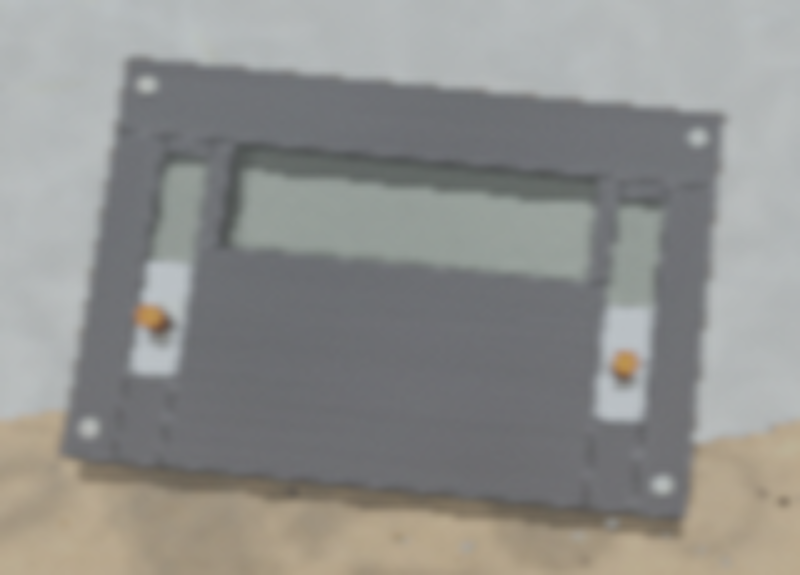

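View pics/top_l.png

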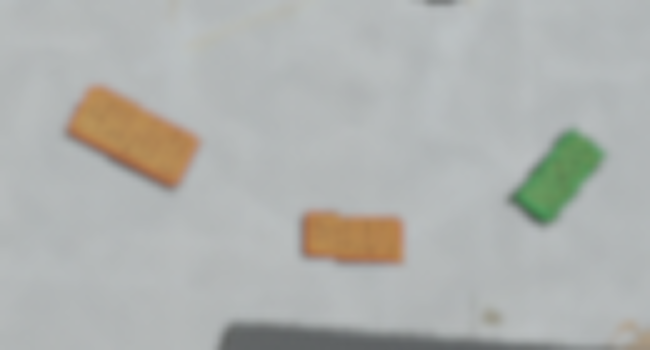

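View pics/side_l.png

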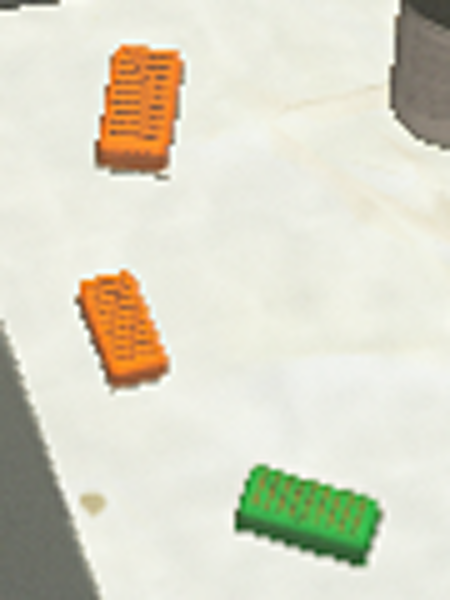

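The crops show four deck screws in both views, the pins leaning away from the cameras, and the lens lying nearly along y. Next I'll measure the box from its screws and corners, the pins from their caps, and the lens.

```bash
cat > meas.py <<'E'
from h import *
def cent(im,uv,kind,r=4):
    u,v=int(round(uv[0])),int(round(uv[1])); p=im["pixels"][v-r:v+r+1,u-r:u+r+1].astype(float)
    g=p.mean(2) if kind=="w" else p[:,:,0]-p[:,:,2]
    w=np.clip(g-np.percentile(g,70),0,None); yy,xx=np.mgrid[-r:r+1,-r:r+1]
    return np.array([u+(w*xx).sum()/w.sum(), v+(w*yy).sum()/w.sum()])
if __name__=="__main__":
    S=manip.get_image("side");T=manip.get_image("top")
    ts=[(210+a/5,215+b/4.6) for a,b in[(147,84),(698,137),(88,428),(662,484)]]
    ss=[(200+a/5,190+b/4.6) for a,b in[(477,34),(606,330),(132,80),(199,395)]]
    P=[]
    for a,b in zip(ts,ss):
        a=cent(T,a,"w",3);b=cent(S,b,"w",3)
        A=onz(T,a,.049);B=onz(S,b,.049);X,e=tri(T,a,S,b);P.append((A+B)/2)
        print(a.round(1),b.round(1),A.round(4)[:2],B.round(4)[:2],X.round(4),round(e,4))
    P=np.array(P);c=P.mean(0)
    dx=(P[0]+P[1]-P[2]-P[3])/2;dy=(P[0]+P[2]-P[1]-P[3])/2
    print("screws c",c,"dx",np.linalg.norm(dx),np.degrees(np.arctan2(dx[1],dx[0])),"dy",np.linalg.norm(dy),np.degrees(np.arctan2(-dy[0],dy[1])))
    tc=[onz(T,(210+a/5,215+b/4.6),.049) for a,b in[(130,60),(722,116),(62,455),(683,518)]]
    print("corners",np.round(tc,4).tolist(),np.mean(tc,0))
    # lens silhouette
    for im,n in((T,"top"),(S,"side")):
        for c_ in blobs(im,(4,120,90),(18,255,255)):
            m=cv2.moments(c_);u=(m['m10']/m['m00'],m['m01']/m['m00'])
            if 250<u[1]<360 and 325<u[0]<440 and (u[1]>320 or n=="top"):
                X=np.array([onz(im,q,.012 )[:2] for q in c_[:,0]],np.float32)
                print("lens",n,u,onz(im,u,.010),cv2.minAreaRect(X))
    # pin caps
    # side cap centres, top cap centres from crops
    for nm,t,s in(("L",(152,316),(246,51)),("R",(624,362),(317,302))):
        t=(210+t[0]/5,215+t[1]/4.6);s=(200+s[0]/5,190+s[1]/4.6)
        X,e=tri(T,t,S,s);print(nm,X,e,onz(T,t,.078),onz(S,s,.078))
E
python3 meas.py
```

```text
[238.9 232.9] [294.7 194.8] [0.6396 0.3704] [0.6423 0.3787] [0.6391 0.3691 0.0553] 0.0018
[349.1 244.4] [320.8 261.4] [0.6261 0.0781] [0.6263 0.0764] [0.6266 0.078  0.0475] 0.0003
[227.4 307.5] [226.  204.8] [0.4435 0.3798] [0.4463 0.3884] [0.4443 0.3783 0.0556] 0.0024
[342.  319.9] [239.4 275.4] [0.4296 0.0878] [0.43   0.0857] [0.4299 0.0877 0.0473] 0.0004
screws c [0.53546062 0.2306652  0.049     ] dx 0.19645100522928244 -2.769999311456139 dy 0.2976779174408815 -2.879482461966572
corners [[0.6525, 0.3794, 0.049], [0.6382, 0.0648, 0.049], [0.4269, 0.3905, 0.049], [0.4113, 0.0752, 0.049]] [0.53220038 0.22747126 0.049     ]
lens top (430.05937921727394, 267.18488529014843) [ 0.58530966 -0.14376218  0.01      ] ((0.5849422216415405, -0.14305239915847778), (0.04807991534471512, 0.021410368382930756), 89.80040740966797)
lens side (333.9900920028308, 345.23283793347485) [ 0.58531518 -0.1482366   0.01      ] ((0.5849502682685852, -0.14903709292411804), (0.058446478098630905, 0.026498422026634216), 89.41297149658203)
L [0.5047404  0.3481003  0.07462841] 0.0039358518746765445 [0.50235759 0.34755467 0.078     ] [0.5060571 0.3432166 0.078    ]
R [0.4931497  0.10989875 0.07346772] 0.0025978876579801106 [0.49134731 0.1101285  0.078     ] [0.49362487 0.10454927 0.078     ]
```

Measured results:
- **Box:** centre about (0.534, 0.228), yaw about -2.8°.
- **Pins:** both about 76 mm short of home and 238 mm apart, which agrees with the given 72–85 mm and 240 mm.
- **Lens:** centre about (0.585, -0.146), lying along y.

I'll grasp the lens by its long side.

```bash
cat >> h.py <<'E'
BC=np.array([.534,.228]); YAW=np.radians(-2.8)
def bw(x,y):
    c,s=np.cos(YAW),np.sin(YAW); return BC+np.array([c*x-s*y,s*x+c*y])
def ori(yaw,flip=1):
    y=flip*np.array([-np.sin(yaw),np.cos(yaw),0]);x=np.array([0,0,-1.])
    return R.from_matrix(np.c_[x,y,np.cross(x,y)]).as_rotvec()
def snap(n,f):
    im=manip.get_image(n);cv2.imwrite(f"pics/{f}.png",im["pixels"][:,:,::-1]);return im
E
python3 - <<'E'
from h import *
for f in(1,-1):
    q=manip.inverse_kinematics([.585,-.146,.2],ori(-.005,f)); print(f,None if q is None else np.round(q,2))
    q=manip.inverse_kinematics([*bw(40,0)*0+bw(.04,0),.2],ori(YAW,f)); print(f,None if q is None else np.round(q,2))
print(R.from_rotvec(manip.read_eef_rot()).as_matrix().round(2))
E
```

```text
1 [-0.35  0.56  1.71 -0.    0.87 -1.92]
1 [ 0.27  0.58  1.67 -0.    0.89 -1.25]
-1 [-0.35  0.56  1.71 -0.    0.87  1.22]
-1 [0.27 0.58 1.67 0.   0.89 1.89]
[[-0.    0.26  0.97]
 [-0.    0.97 -0.26]
 [-1.   -0.   -0.  ]]
```

```bash
python3 - <<'E'
from h import *
o=ori(-.005)
manip.reach([.585,-.146,.20],o)
manip.move_l([.585,-.146,.10],rate=.2)
print(manip.move_l([.585,-.146,.0805],rate=.05,threshold=8),manip.read_eef_pos())
manip.move_gripper(.04,grasp_force=12)
print(manip.read_finger_gap(),manip.read_t())
manip.move_l([.585,-.146,.20],rate=.2)
print(manip.read_finger_gap(),manip.read_wrist_force())
snap("side","side1");snap("top","top1")
im=cv2.imread("pics/side1.png")[180:400,220:460];cv2.imwrite("pics/side1z.png",cv2.resize(im,None,fx=2.7,fy=2.7,interpolation=2))
E
```

```text
False [ 0.58499053 -0.14598854  0.08036426]
0.053898669483457604 5.2583
0.05416793277367782 [ 0.00215447  0.99114852 -0.69230266]
```

View pics/side1z.png

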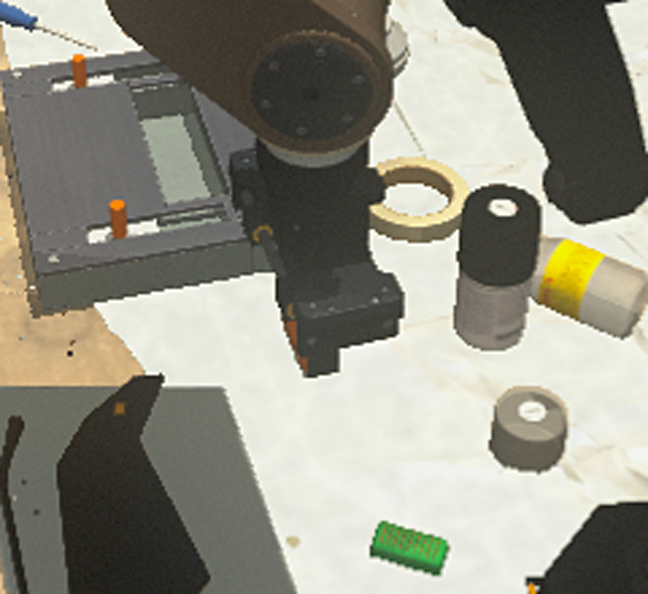

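The gap is 53.9 mm, matching the lens length, and the lens is held between the fingers at about (298,345) in this zoom. Next I'll carry it to the well.

```bash
python3 - <<'E'
from h import *
o=ori(YAW); w=bw(.040,0.); print(w)
manip.reach([*w,.20],o)
manip.move_l([*w,.12],rate=.2)
print(manip.move_l([*w,.0875],rate=.05,threshold=5),manip.read_eef_pos())
manip.move_gripper(.075)
print(manip.read_finger_gap(),manip.read_t())
manip.move_l([*w,.17],rate=.2)
b=bw(-.065,-.0)
manip.reach([*bw(-.09,0),.17],o)
manip.move_gripper(.0)
print(manip.read_finger_gap(),manip.read_t())
snap("side","side2");snap("top","top2")
im=cv2.imread("pics/side2.png")[180:310,190:350];cv2.imwrite("pics/side2z.png",cv2.resize(im,None,fx=4.5,fy=4.5,interpolation=2))
im=cv2.imread("pics/top2.png")[215:340,210:370];cv2.imwrite("pics/top2z.png",cv2.resize(im,None,fx=4.5,fy=4.5,interpolation=2))
E
```

```text
[0.57395225 0.22604601]
True [0.57359249 0.22599386 0.08643864]
0.07513105051584637 9.35
0.0006194633512693628 11.7583
```

View pics/side2z.png

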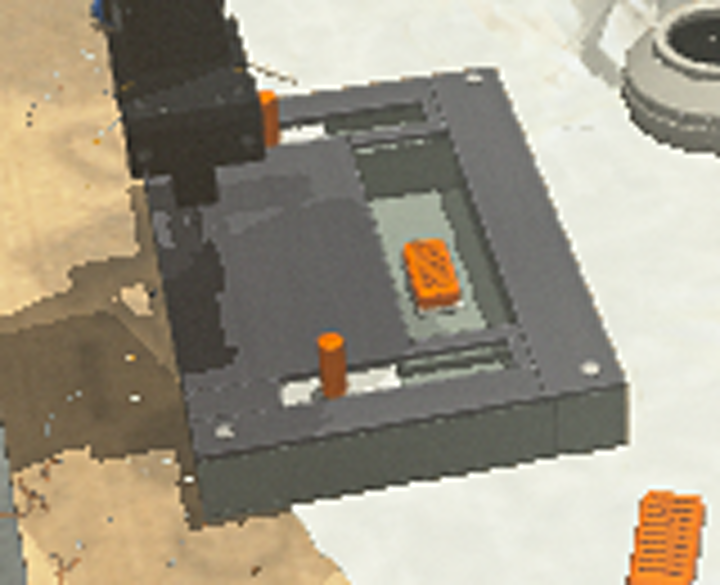

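View pics/top2z.png

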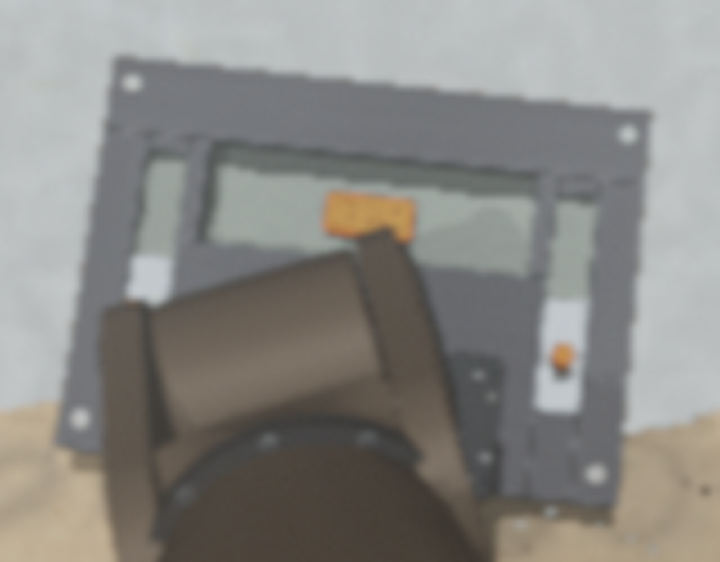

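The lens lies flat in the well, at (432,272) in the side zoom and (370,215) in the top zoom, clear of the shutter edge. Next come gentle, force-limited pushes, starting with the right pin.

```bash
cat >> h.py <<'E'
Z=.137; YL=.118; YR=-.122
def bx():
    p=np.array(manip.read_eef_pos())[:2]-BC; c,s=np.cos(YAW),np.sin(YAW)
    return c*p[0]+s*p[1], -s*p[0]+c*p[1]
def push(y,x0,x1,rate=.03,thr=10):
    """from clear behind (x0) to TCP x1 at lateral y, stop at thr"""
    manip.move_l([*bw(x0,y),Z],rate=.3)
    hit=manip.move_l([*bw(x1,y),Z],rate=rate,threshold=thr)
    x=bx()[0]; f=np.array(manip.read_wrist_force())
    print("L" if y>0 else "R","hit",hit,"x %.4f"%x,"F",f.round(1),"t %.2f"%manip.read_t())
    return hit,x
def back(y,x): manip.move_l([*bw(x,y),Z],rate=.2)
E
python3 - <<'E'
from h import *
o=ori(YAW)
manip.move_l([*bw(-.075,YR),.17],rate=.3)
manip.move_l([*bw(-.075,YR),Z],rate=.15)
print(manip.read_wrist_force())
push(YR,-.07,-.040,thr=8)
S=snap("side","side3")
im=cv2.imread("pics/side3.png")[180:310,190:350];cv2.imwrite("pics/side3z.png",cv2.resize(im,None,fx=4.5,fy=4.5,interpolation=2))
E
```

```text
[ 0.3926526  -0.14155611  0.27371875]
R hit True x -0.0437 F [-0.1  0.4  0.2] t 13.88
```

View pics/side3z.png

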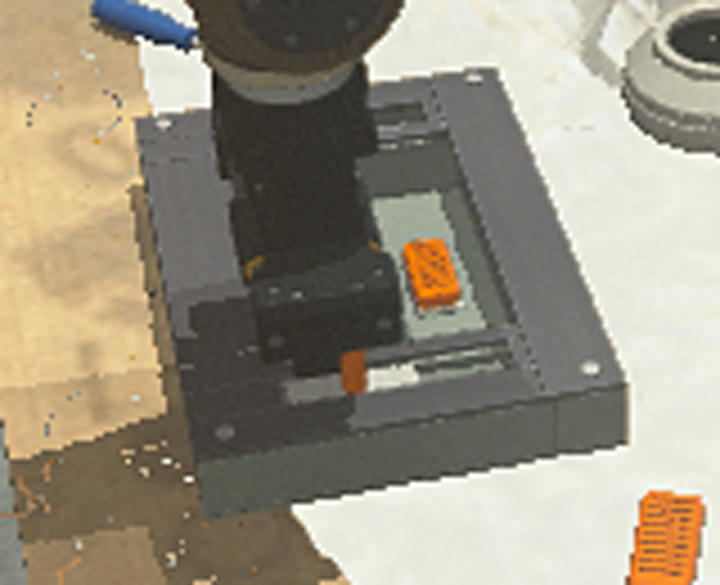

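The right pin moved on about 9 mm to (354,372) before 8 N was reached. Now the left pin.

```bash
python3 - <<'E'
from h import *
back(YR,-.066)
push(YL,-.066,-.036,rate=.03,thr=10)
back(YL,-.066)
push(YR,-.058,-.030,rate=.03,thr=10)
T=snap("top","top4")
im=cv2.imread("pics/top4.png")[215:340,210:370];cv2.imwrite("pics/top4z.png",cv2.resize(im,None,fx=4.5,fy=4.5,interpolation=2))
S=snap("side","side4")
im=cv2.imread("pics/side4.png")[180:310,190:350];cv2.imwrite("pics/side4z.png",cv2.resize(im,None,fx=4.5,fy=4.5,interpolation=2))
E
```

```text
L hit False x -0.0361 F [-2.4  2.2  0.5] t 16.28
R hit False x -0.0300 F [-0.4 -0.2 -0.6] t 18.62
```

View pics/side4z.png

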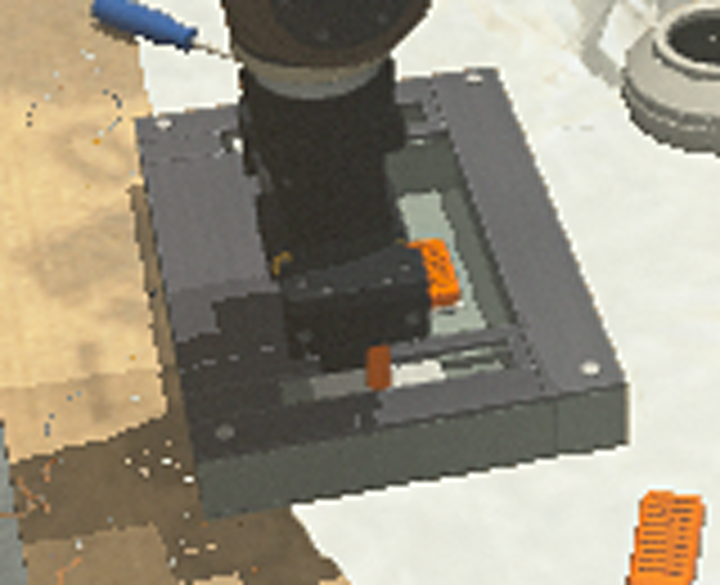

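The pushes work. The right pin is now at (378,367) in the zoom and advancing. I'll keep alternating up to just before the seal.

```bash
python3 - <<'E'
from h import *
back(YR,-.056)
tgt={YL:[-.022,-.006,.006],YR:[-.014,.0,.006]}
cur={YL:-.036,YR:-.030}
for k in range(3):
    for y in(YL,YR):
        x0=min(cur.values())-.010
        h,x=push(y,x0,tgt[y][k],rate=.03,thr=12)
        cur[y]=x if x>cur[y] else cur[y]
        back(y,min(cur.values())-.010)
T=snap("top","top5")
im=cv2.imread("pics/top5.png")[215:340,210:370];cv2.imwrite("pics/top5z.png",cv2.resize(im,None,fx=4.5,fy=4.5,interpolation=2))
S=snap("side","side5")
im=cv2.imread("pics/side5.png")[180:310,190:350];cv2.imwrite("pics/side5z.png",cv2.resize(im,None,fx=4.5,fy=4.5,interpolation=2))
E
```

```text
L hit False x -0.0223 F [-4.7 -1.1  1.6] t 20.90
R hit False x -0.0142 F [-2.9  2.4  0.8] t 23.12
L hit False x -0.0065 F [-5.2  0.   2.9] t 25.34
R hit False x -0.0001 F [-1.7  1.1 -0.6] t 27.50
L hit False x 0.0061 F [-0.4  0.3  0.4] t 29.60
R hit False x 0.0061 F [0.1 0.5 1. ] t 31.48
```

View pics/side5z.png

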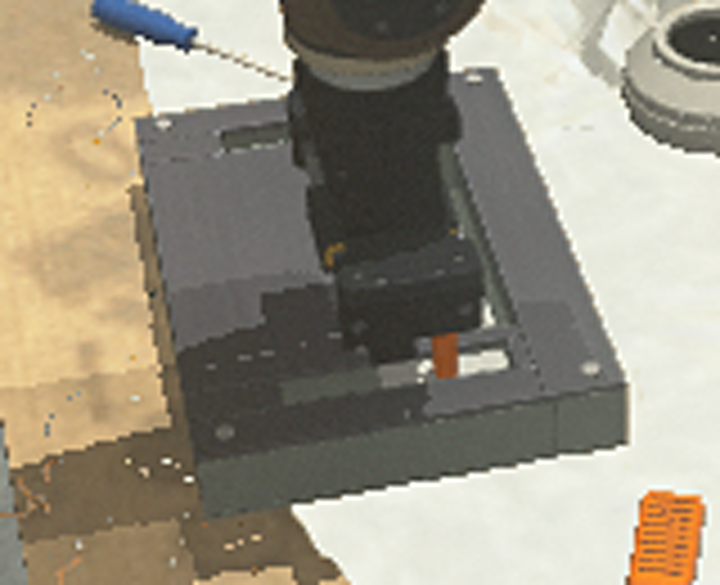

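View pics/top5z.png

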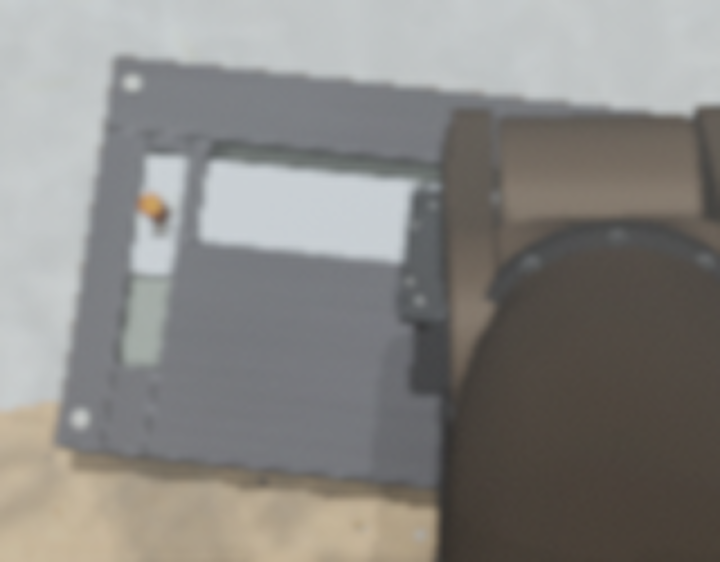

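The shutter covers most of the mouth. The left pin's cap is at (152,206) in the top zoom, and I'll measure it before the seal stage.

```bash
python3 - <<'E'
from h import *
T=manip.get_image("top");S=manip.get_image("side")
def box(p): 
    p=p[:2]-BC;c,s=np.cos(YAW),np.sin(YAW);return (c*p[0]+s*p[1],-s*p[0]+c*p[1])
k=4.5;f=lambda a,b,u,v:((a+.5)/k-.5+u,(b+.5)/k-.5+v)
print("L start",box(onz(T,(240.4-.4,283.7-.4),.078)),"R start",box(onz(T,(334.4,293.3),.078)))
print("L now",box(onz(T,f(151,206,210,215),.078)))
# R pin bottom centre in side zoom at deck, start side2z (333,395), now (446,376)
for q in((333,394),(446,375)): print("R base",box(onz(S,f(*q,190,180),.049)))
print(bx(),manip.read_t())
E
```

```text
L start (np.float64(-0.036567675105313786), np.float64(0.11900875124703575)) R start (np.float64(-0.035971505982816274), np.float64(-0.11872339382909333))
L now (np.float64(0.022015848358458222), np.float64(0.11974990842255835))
R base (np.float64(-0.03720568968731633), np.float64(-0.13273427375302918))
R base (np.float64(0.02375416702043604), np.float64(-0.1329022392612417))
(np.float64(-0.0036157657705094774), np.float64(-0.12202320928226178)) 31.9333
```

Both pins are at about 22–24 mm, which matches the TCP plus 17 mm, so home is at a TCP x of about 23 mm. I'll bring both ends up to the seal and then push each one through it slowly, with a force limit.

```bash
python3 - <<'E'
from h import *
push(YR,.0,.012,rate=.02,thr=14)
back(YR,-.002)
h,x=push(YL,.002,.030,rate=.012,thr=18)
back(YL,.0)
h,x=push(YR,.006,.030,rate=.012,thr=18)
back(YR,-.002)
E
```

```text
R hit False x 0.0116 F [-4.2  0.4  2.6] t 32.93
L hit True x 0.0212 F [-1.8  0.4  1.8] t 35.73
R hit True x 0.0229 F [-0.9  0.5  0.8] t 38.39
```

```bash
python3 - <<'E'
from h import *
h,x=push(YL,.008,.032,rate=.012,thr=19)
back(YL,-.002)
manip.move_l([*bw(-.06,0),.2],rate=.3)
T=snap("top","top6")
im=cv2.imread("pics/top6.png")[215:340,210:370];cv2.imwrite("pics/top6z.png",cv2.resize(im,None,fx=4.5,fy=4.5,interpolation=2))
S=snap("side","side6")
im=cv2.imread("pics/side6.png")[180:310,190:350];cv2.imwrite("pics/side6z.png",cv2.resize(im,None,fx=4.5,fy=4.5,interpolation=2))
E
```

```text
L hit True x 0.0229 F [-2.3  0.7  1.7] t 40.96
```

View pics/side6z.png

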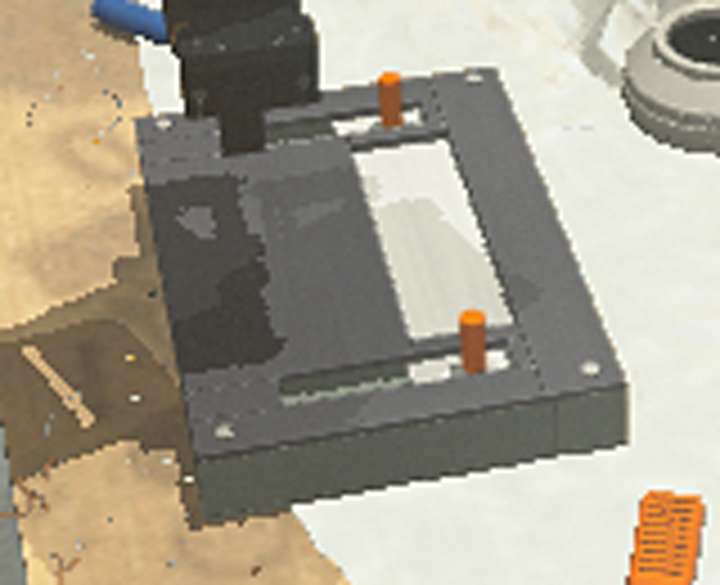

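View pics/top6z.png

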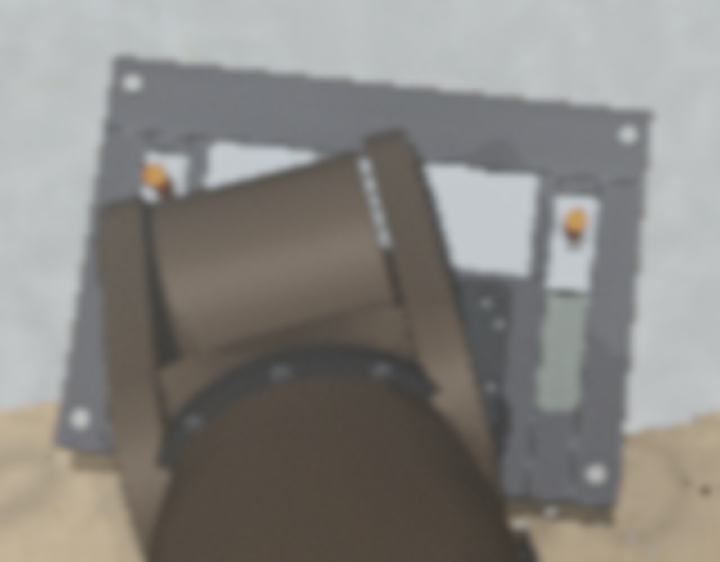

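```bash
python3 - <<'E'
from h import *
T=manip.get_image("top");S=manip.get_image("side")
def box(p): 
    p=p[:2]-BC;c,s=np.cos(YAW),np.sin(YAW);return np.round((c*p[0]+s*p[1],-s*p[0]+c*p[1]),4)
k=4.5;f=lambda a,b,u,v:((a+.5)/k-.5+u,(b+.5)/k-.5+v)
print("top caps L,R",box(onz(T,f(153,176,210,215),.078)),box(onz(T,f(574,222,210,215),.078)))
print("side caps L,R",box(onz(S,f(390,78,190,180),.078)),box(onz(S,f(472,317,190,180),.078)))
print("slot ends top L,R (60)",box(onz(T,f(168,153,210,215),.049)),box(onz(T,f(578,194,210,215),.049)))
manip.move_l([*bw(-.0,YR),.2],rate=.3)
manip.move_l([*bw(-.0,YR),Z],rate=.2)
push(YR,.008,.032,rate=.012,thr=19)
back(YR,-.002)
push(YL,.008,.032,rate=.012,thr=19)
back(YL,-.002)
print(manip.read_t())
E
```

```text
top caps L,R [0.0392 0.1212] [ 0.0387 -0.1183]
side caps L,R [0.0413 0.1146] [ 0.041  -0.1237]
slot ends top L,R (60) [0.0589 0.1201] [ 0.0606 -0.1197]
R hit True x 0.0238 F [-2.5  1.2  1.6] t 44.79
L hit True x 0.0238 F [-2.3  0.8  1.4] t 47.42
47.7083
```

Both pins stopped 0.9 mm further on than before, so I'll do one more pair to confirm they've reached the stop.

```bash
python3 - <<'E'
from h import *
push(YR,.014,.030,rate=.012,thr=20)
back(YR,.004)
push(YL,.014,.030,rate=.012,thr=20)
back(YL,.004)
print(manip.read_t())
E
```

```text
R hit True x 0.0248 F [-1.8  1.   1.2] t 49.71
L hit True x 0.0248 F [-2.6  1.3  1.9] t 51.97
52.225
```

```bash
python3 - <<'E'
from h import *
manip.move_l([*bw(-.02,YL),.2],rate=.4)
manip.move_l([*bw(-.06,0),.2],rate=.4)
snap("top","top7");snap("side","side7")
def pins(fn,wins):
    p=cv2.cvtColor(cv2.imread(fn),cv2.COLOR_BGR2RGB).astype(float)
    o=[]
    for u,v in wins:
        w=np.clip(p[v-9:v+10,u-7:u+8,0]-p[v-9:v+10,u-7:u+8,2]-40,0,None);yy,xx=np.mgrid[-9:10,-7:8]
        o.append((round(u+(w*xx).sum()/w.sum(),2),round(v+(w*yy).sum()/w.sum(),2)))
    return o
for n in(6,7):
    print(n,pins(f"pics/top{n}.png",[(244,255),(338,265)]),pins(f"pics/side{n}.png",[(277,202),(295,256)]))
im=cv2.imread("pics/side7.png")[180:310,190:350];cv2.imwrite("pics/side7z.png",cv2.resize(im,None,fx=4.5,fy=4.5,interpolation=2))
print(manip.read_t())
E
```

```text
6 [(np.float64(243.9), np.float64(253.78)), (np.float64(337.45), np.float64(263.86))] [(np.float64(276.22), np.float64(200.14)), (np.float64(294.57), np.float64(253.32))]
7 [(np.float64(243.89), np.float64(253.71)), (np.float64(337.44), np.float64(263.88))] [(np.float64(276.21), np.float64(200.13)), (np.float64(294.56), np.float64(253.33))]
53.1
```

View pics/side7z.png

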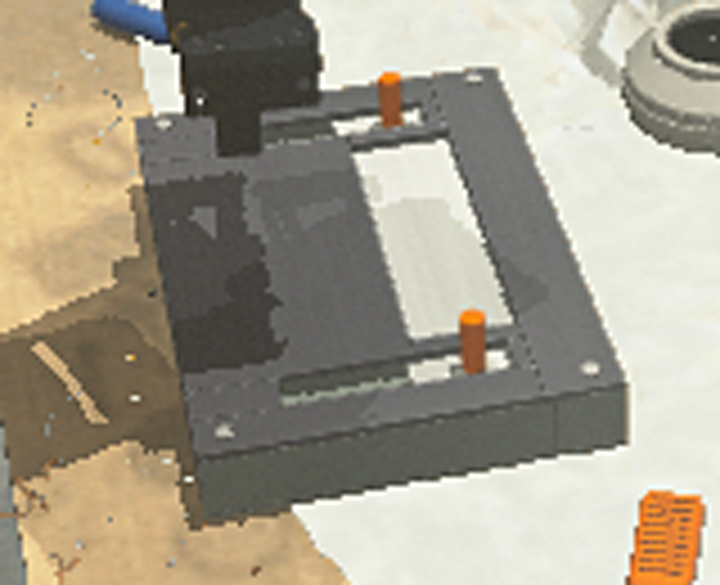

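The pin centroids didn't change between top6/side6 and top7/side7 (within 0.1 px, about 0.2 mm) despite 19–20 N pushes on each pin. That means both ends are against the rigid stop, and they measure about 40 mm in the box frame. I'm handing in.

```bash
python3 -c "
from cell import manip
print(manip.read_wrist_force(),manip.read_t()); manip.finish_job()"
```

```text
[ 0.58813695  0.45017619 -0.42917595] 53.1
the job is handed in; nothing more can be done
```

The lens is in the well, the shutter is closed over it against the stop, and I handed the job in at 53.1 s of the 72 s allowed. The hand-in gave no verdict.

**What I did:** I picked the smaller orange block and set it on the well floor. The finger gap at the grasp was 53.9 mm, against a lens length of 54 mm. I then worked the shutter along with alternating force-limited pushes on the two pins and eased each end through its seal with stop thresholds of 18–20 N. I did not record peak pin loads between readings, so the 25 N limit rests on those thresholds.

**Last checks:**
- **Lens:** both views showed it flat in the well before I closed the shutter. Nothing was seen of it after that, because the shutter covers it.
- **Pins:** they measured about 39 mm (top view) and 41 mm (side view) ahead in the box frame, against 40 mm for home.
- **Stop:** after further 19–20 N pushes the pins had not moved in either view (within 0.1 px, about 0.2 mm), so they were against the stop.
- **Robot:** it was clear of everything, about 12 cm above the deck at hand-in.
- **Other things on the table:** I never worked near them and the pictures showed no disturbance, but I did not measure their positions again.

**One disagreement:** where the tool stopped crept forward about 0.9 mm with each repeated pair of pushes (22.9, 23.8, then 24.8 mm). I took this as an error in the tool reading, because the pictures showed the pins still.

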